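# Pin and press a specimen tray

## Robot

A 6-joint arm with a two-finger parallel gripper is mounted at the origin on the work surface. World frame = base frame: x ahead of the robot, y to its left, z up, the work surface at z = 0. Lengths are in m, angles in rad, forces in N, time in s.
With the tool pointing down it reaches from about 0.375 to 0.975 m from the base axis. Payload 3.8 kg.
Tool frame: the origin (TCP) lies midway between the tips of the shut fingers; the grasp point (between the pads) lies 19 mm behind it (robot.hold_point_z is the distance from the TCP to the grasp point, in m); z points along the fingers, y is the direction in which the jaws open and shut (so a half turn about z gives the same grasp; the last joint's range is limited). The gripper opens to 88 mm and grips with 3 to 60 N. Pads are 18 mm wide; open, the fingers measure 123 mm over their backs; the gripper's body (75 mm by 187 mm) begins 45 mm behind the grasp point.
Start: joints at [1.096, 0.264, 1.604, -0, 1.274, -0.037], TCP at [0.286, 0.611, 0.239] pointing down, gripper open.
Joint ranges: [-2.63, 2.63], [-0.94, 2.18], [0.31, 2.57], [-1.31, 4.45], [0, 2.66], [-2.55, 2.55]. Speed limits (rad/s): [2.57, 2.57, 3.14, 3.14, 3.14, 3.14].

## Interface

Orientations are given as a rotation vector (axis times angle).
In Python, from plant import robot gives the robot as it stands. The module is installed in compiled form; this text tells all that it offers.
- The arm moves only by the tool servo_tool, never from a script. Its argument "deltas" is a list of rows, each a list of 4 numbers: the shift along the world's x, y, z in cm, then the turn about the world's z in degrees. In form: [[x, y, z, yaw], ...]. A call has 1 to 12 rows; each row is the pose to reach, as a shift and turn from the pose commanded when the call began; what a row does not reach only later rows make up. A row lasts 1/10 s, in which the tool goes at most 50 mm and 8.59 degrees, less where a joint would pass 70% of its speed; a pose out of reach is approached as far as the arm can. A call with a gripper value outside its range is refused whole. "grip" is the opening, from 0 (shut) to 1 (fully open), set as the call begins (left out, the last holds). The fingers move at their own pace and stop on an object; "force" is the grip in N (left out, the last holds). Time passes only in rows, so rows that repeat a pose let the fingers close. It gives the time, the measured TCP pose, the force and the opening at its end, in the units of the state.
- robot.get_state(): the state, without advancing time (a new reading comes with each control period).
- robot.snapshot(name): name is "scene" or "top" or "wrist"; returns a dict with "color" (400x640x3 uint8, red, green, blue), "z_map" (400x640 float32, m along the optical axis (not along the pixel's ray), 0 where there is no reading), "fx", "fy", "cx", "cy" (pixels), "extrinsics" (4x4, takes a point from camera to world coordinates); the wrist camera has in their place "tool_from_camera" (4x4, takes a point from camera to tool coordinates, whose origin is the TCP and whose axes are the flange's). Camera axes: x right, y down, z forward; pixel columns grow to the right and rows downward; lengths in m; the calibration is good to about 2 mm. A picture is of the moment at which its call begins: read the wrist's pose just before it.
- robot.sign_off(): hands the job in, once; it reports no verdict.
Trained networks look in the newest picture that a camera, given by its name, has taken for a name from the list of things; names that differ only in an ending like _2 or _b are one class to them, and where a whole thing is asked for, a point or a joint stands for the part that bears it (a point fixed in the world has none). Each returns a list of dicts, best first, with "score" (0 to 1); they miss things now and then, are a little off and sometimes report something else, mostly with a low value. They report only what shows in the picture. A call takes as long as a camera call. They do not tell look-alikes from the thing itself.
- robot.boxes_of(label, camera): "position" ([x, y, z] in m, in the coordinates of the camera as it stood for that picture, good to about 4 mm: the middle of the surface that is visible of it).
- robot.place_of(label, camera): "position" ([x, y, z] in m, in the coordinates of the camera as it stood for that picture, good to about 4 mm: a listed point, or the origin of a listed thing).
The state is a dict: "time": time; "joint_pos": joint angles; "joint_velocities": joint speeds; "tau": joint torques, N m; "tcp_pos": TCP position; "eef_rot": TCP orientation; "contact_force": force on the tool from outside, world axes, zero at the start; "torque": the same for the moment, N m; "grip_width": opening from 0.0 (shut) to 1.0 (fully open).
Only numpy, scipy, OpenCV 4.12 (cv2) and the standard library are available. Lean on these libraries where they do the work, as an engineer would, in place of code of your own. Each camera call takes 0.05 s, during which the arm holds its last target.

## Task

The specimen tray in the press is being reglued: take the mallet and knock the dowel standing up in its right front corner fully home, without touching the dowel with anything but the mallet, then stand the mallet back on the bench on its head and let go of it. Then flip the press's safety catch right over to the left, only then pull the lever forward to its stop, and finish while still holding it there with the gripper. Leave the casts and everything else on the bench where they are.

Things in the scene. Friction and masses are not known exactly. Their poses are not given: they have to be found in the camera images.
- press: fixed bench press with the tray under repair. Origin on the bench below the lever hinge; x away from its front, y left. In mm here: base x -150..120, y +-125, 10 thick; tray x -130..-10, y +-110, rim 50 above the bench; head x -45..103, y +-55, top 125 up. Dowel at x -110, y -90; the left corner's is already home
- dowel: round wooden dowel, 18 mm across, standing upright in the tray's right front corner block; origin at the centre of its top face. It sticks up out of the rim (50 mm above the bench) by 25 mm at most at the start, and by 3 mm when fully home
- dowel_depth (a joint): how far the dowel has been driven down, m: 0 to 0.006 at the start, 0.022 fully home against its stop. Friction of about 9 N holds it; it stays where it is left
- mallet: wooden mallet standing on its striking face, about 0.35 kg. Origin: centre of that face (underside); z up the head. Head: upright cylinder 50 mm across, 80 mm tall. Handle: level bar 20 mm wide, 26 mm tall, along the mallet's -x from the head to x -155 mm, its centreline 48 mm above the face
- mallet_grip (a point): point on the centreline of the mallet's handle 55 mm from the head's axis, 48 mm above the striking face (fingers close along the mallet's y)
- catch_grip (a point): point on the safety catch's thumb bar: a level round steel bar 12 mm across and 58 mm long, along the press's x, at the end of a flat steel arm; the point is on its centreline 19 mm from its free front end
- catch_hinge (a point): point on the catch's hinge axis, which runs along the press's x; in the same cross-plane as catch_grip, 75 mm from it. In the press frame at x -30, y 45, 155 mm above the bench
- catch_angle (a joint): safety catch, rad: 0 closed (up to 0.15 at the start), leaning 60 degrees from upright to the press's -y, its arm across the lever's shaft and blocking it; swings up and over to +y (left): upright at 1.05, fully open at 2.09, leaning 60 degrees left. Friction 0.12 N m; stays where it is left
- lever_grip (a point): centre of the black round crossbar at the end of the lever, 22 mm across, 110 mm long, along the press's y; 150 mm from the lever's hinge (steel shaft 14 mm across between)
- lever: the lever: steel shaft with the crossbar at its end; origin on the lever's hinge axis, which runs along the press's y; 140 mm above the bench at the press's origin
- lever_angle (a joint): lever, rad: 0 at rest, leaning 25 degrees from upright to the press's +x; grows as pulled to the front (-x): upright at 0.436, fully pulled at its stop at 0.87. A spring returns it when let go; holding it at the stop takes about 7 N at the crossbar. It drives the ram down on the tray's back rail
- jar: bystander: closed glass jar, 68 mm across, 85 mm tall; origin under its centre
- glue: bystander: white glue bottle, 48 mm across, 130 mm tall; origin under its centre
- dowel_box: bystander: small open wooden box, 100 x 70 x 40 mm; origin under its centre
- brush: bystander: brush lying to the left of the press; origin under its middle
- jaw_cast: bystander: white cast of a jaw piece, 55 x 22 x 28 mm, lying in the tray
- bone_cast: bystander: plaster cast of a bone, 84 x 24 x 18 mm, lying in the tray
- skull_cast: bystander: plaster skull cast on a cork ring, 95 mm across, 90 mm tall, behind the press on the right
Things that resemble listed ones, but are neither listed nor needed, are in the scene too. What is shaped like the mallet but blue or red is not meant.

How it is judged:
By the outcome, as a careful person would: the job done as asked, in the order asked, and still so for the second after the job is handed in, while the arm keeps its last pose, push and grip.
It also fails if it takes over 72 s, if anything falls off the work surface, if the arm or the gripper's body presses on something with over 40 N, if the wrist force passes 120 N, or if a joint passes its speed limit or range.

## Working session

There is one attempt and no reset: what is moved stays moved. The work goes in short steps, Python scripts to look and compute and a tool call to move; the robot and the scene stay as the last step left them, time stands still between calls to the robot, and variables do not carry over. Pictures are saved under pics/ and viewed, and the job is handed in when it is done.

Besides the shell and the picture viewer there is one more tool, called by a JSON object that holds its "method" and its "body". servo_tool: Moves the arm, as the interface text tells. Its arguments: {"type":"object","properties":{"deltas":{"type":"array","items":{"type":"array","items":{"type":"number"}}},"grip":{"type":"number"},"force":{"type":"number"}},"required":["deltas"]}

```bash
mkdir -p pics; cat > h.py <<'E'
import numpy as np, cv2
from plant import robot
from scipy.spatial.transform import Rotation as R
def snap(n,fn):
    s=robot.get_state(); d=robot.snapshot(n)
    cv2.imwrite('pics/'+fn+'.png',d['color'][:,:,::-1])
    if n=='wrist':
        T=np.eye(4);T[:3,:3]=R.from_rotvec(s['eef_rot']).as_matrix();T[:3,3]=s['tcp_pos'];d['X']=T@d['tool_from_camera']
    else: d['X']=d['extrinsics']
    np.savez('pics/'+fn+'.npz',**d)
    return d
def w(d,p): return (d['X']@np.r_[p,1])[:3]
def pix(d,u,v,win=1):
    z=d['z_map'][v-win:v+win+1,u-win:u+win+1];z=z[z>0];z=np.median(z) if z.size else np.nan
    return w(d,[(u-d['cx'])/d['fx']*z,(v-d['cy'])/d['fy']*z,z])
def cloud(d):
    z=d['z_map'];v,u=np.mgrid[:400,:640];P=np.stack([(u-d['cx'])/d['fx']*z,(v-d['cy'])/d['fy']*z,z],-1)
    return P@d['X'][:3,:3].T+d['X'][:3,3]
def proj(d,p):
    q=np.linalg.inv(d['X'])@np.r_[p,1]; return q[0]/q[2]*d['fx']+d['cx'],q[1]/q[2]*d['fy']+d['cy']
E
python3 - <<'E'
from h import *
np.set_printoptions(precision=4,suppress=True)
for c in ['scene','top']:
    d=snap(c,c+'0')
    print(c,d['X'][:3,3],d['fx'])
    for l in ['press','dowel','mallet','mallet_grip','catch_grip','catch_hinge','lever_grip','lever','jar','glue','dowel_box','brush','jaw_cast','bone_cast','skull_cast']:
        for r in robot.place_of(l,c): 
            if r['score']>.2: print(l,round(r['score'],2),w(d,r['position']),np.round(proj(d,w(d,r['position']))))
print(robot.get_state()); print(robot.hold_point_z)
E
```

```text
scene [1.3476 0.7241 0.8766] 395.0590288569817
press 0.62 [ 0.6265 -0.0256 -0.0039] [300. 254.]
dowel 0.39 [ 0.5056 -0.0991  0.0705] [307. 213.]
mallet 0.9 [ 0.3803  0.1009 -0.0026] [372. 233.]
mallet 0.73 [0.6488 0.2735 0.0009] [369. 298.]
mallet 0.59 [0.5978 0.0251 0.1572] [315. 217.]
mallet 0.55 [0.4587 0.3163 0.0002] [414. 270.]
mallet_grip 0.91 [0.4109 0.3005 0.0501] [419. 249.]
mallet_grip 0.71 [0.3348 0.1257 0.0515] [386. 218.]
mallet_grip 0.68 [0.2226 0.4059 0.0488] [474. 234.]
catch_grip 0.56 [ 0.5973 -0.0349  0.1963] [301. 200.]
catch_hinge 0.51 [0.5964 0.0247 0.1572] [316. 217.]
lever_grip 0.91 [ 0.6895 -0.0264  0.2768] [280. 191.]
lever 0.63 [ 0.6296 -0.0205  0.1429] [298. 220.]
jar 0.52 [ 0.4727 -0.3235  0.0033] [273. 203.]
jar 0.52 [ 0.6289 -0.0215  0.1363] [298. 221.]
jar 0.28 [ 0.6046 -0.4085 -0.0046] [234. 212.]
glue 0.81 [ 0.6815  0.3622 -0.0001] [388. 320.]
glue 0.73 [ 0.7205 -0.2917 -0.0028] [229. 237.]
dowel_box 0.89 [ 0.6075 -0.4076 -0.0032] [234. 212.]
brush 0.78 [0.6525 0.2713 0.0039] [367. 298.]
brush 0.48 [ 0.595  -0.0367  0.1956] [301. 200.]
jaw_cast 0.68 [
[... 1104 characters left out ...]
0.0025] [459. 165.]
brush 0.82 [0.6485 0.268  0.0038] [238. 153.]
jaw_cast 0.67 [0.563  0.0335 0.0171] [314. 179.]
bone_cast 0.54 [ 0.5642 -0.0447  0.0184] [340. 179.]
skull_cast 0.6 [ 0.7206 -0.2945  0.0026] [420. 129.]
{'time': 1.6, 'joint_pos': array([ 1.0961,  0.2639,  1.604 ,  0.    ,  1.2737, -0.0369]), 'joint_velocities': array([-0.0008, -0.0001, -0.0003,  0.0016, -0.001 ,  0.0001]), 'tau': array([  0.0018, -50.2045, -35.7241,   0.0731,   0.0188,  -0.    ]), 'tcp_pos': array([0.2861, 0.6113, 0.2387]), 'eef_rot': array([-0.6822, -3.0666,  0.    ]), 'contact_force': array([-0.3566, -0.005 , -0.3012]), 'torque': array([-0.0466,  0.0049,  0.0095]), 'grip_width': 1.0000993101040343}
0.0187
```

View images.

```bash
python3 - <<'E'
import cv2
a=cv2.imread('pics/top0.png');cv2.imwrite('pics/top0b.png',cv2.resize(a[80:330,140:500],(800,556),interpolation=cv2.INTER_CUBIC))
a=cv2.imread('pics/scene0.png');cv2.imwrite('pics/scene0b.png',cv2.resize(a[130:370,200:520],(800,600),interpolation=cv2.INTER_CUBIC))
E
```

```text
(no output)
```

View pics/top0b.png

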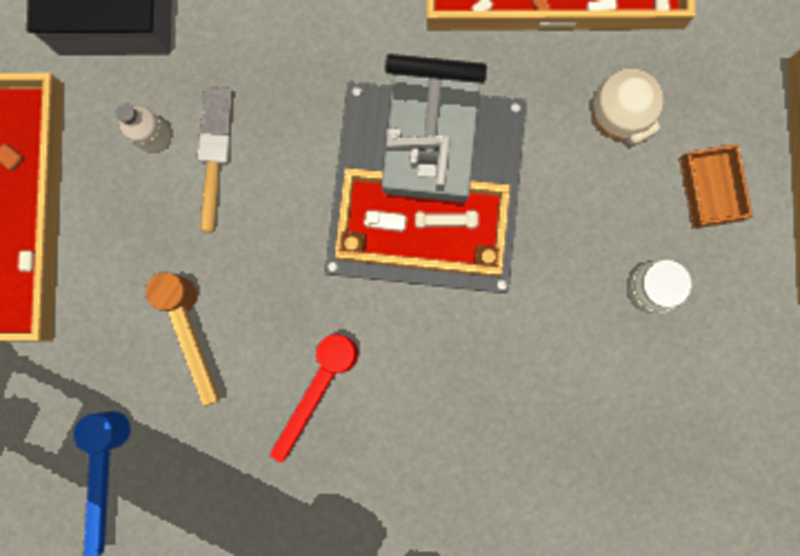

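View pics/scene0b.png

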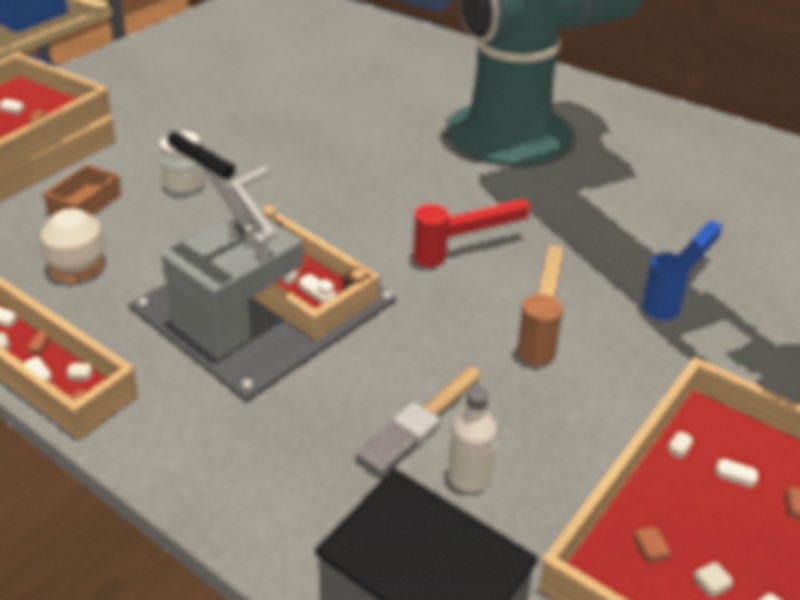

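```bash
python3 - <<'E'
from h import *
np.set_printoptions(precision=4,suppress=True)
for n in ['top0','scene0']:
    d=dict(np.load(f'pics/{n}.npz'));P=cloud(d);C=d['color'].astype(int);val=d['z_map']>0
    def reg(x0,x1,y0,y1,z0,z1): return val&(P[...,0]>x0)&(P[...,0]<x1)&(P[...,1]>y0)&(P[...,1]<y1)&(P[...,2]>z0)&(P[...,2]<z1)
    m=reg(.42,.51,.26,.36,.076,.086);q=P[m];print(n,'mallet head',len(q),q.mean(0),cv2.minEnclosingCircle(q[:,:2].astype(np.float32)))
    m=reg(.28,.435,.22,.36,.054,.068);q=P[m];r=cv2.fitLine(q[:,:2].astype(np.float32),cv2.DIST_HUBER,0,.001,.001).ravel();print('handle',len(q),r,np.degrees(np.arctan2(r[1],r[0])),q[:,2].mean(),q[:,0].min())
    m=reg(.49,.53,-.125,-.08,.058,.085);q=P[m];print('dowel',len(q),q.mean(0) if len(q) else 0,q[:,2].max() if len(q) else 0)
    m=reg(.66,.72,-.1,.06,.265,.30);q=P[m];r=cv2.fitLine(q[:,:2].astype(np.float32),cv2.DIST_HUBER,0,.001,.001).ravel();print('crossbar',len(q),r,np.degrees(np.arctan2(r[1],r[0])),q.min(0),q.max(0),q.mean(0))
    m=reg(.55,.78,-.12,.08,.121,.13);q=P[m];b=cv2.minAreaRect(q[:,:2].astype(np.float32));print('presshead',len(q),b)
    m=reg(.45,.8,-.2,.15,.045,.055);q=P[m];b=cv2.minAreaRect(q[:,:2].astype(np.float32));print('rim',len(q),b)
    m=reg(.45,.8,-.2,.15,.007,.014);q=P[m];b=cv2.minAreaRect(q[:,:2].astype(np.float32));print('base',len(q),b,cv2.boxPoints(b))
    m=reg(.55,.65,-.09,.06,.17,.24);q=P[m];print('catch',len(q),q.min(0),q.max(0))
E
```

```text
top0 mallet head 231 [0.4635 0.3158 0.0809] ((0.46367692947387695, 0.31690850853919983), 0.025193102657794952)
handle 317 [0.9239 0.3825 0.3784 0.281 ] 22.490969 0.06152108970948292 0.3204113299378181
dowel 33 [ 0.5092 -0.0995  0.0709] 0.07586339216851834
crossbar 422 [ 0.0901  0.9959  0.6879 -0.0325] 84.832405 [ 0.6755 -0.0821  0.2654] [0.7075 0.0265 0.2923] [ 0.689  -0.0281  0.2852]
presshead 1423 ((0.6556298732757568, -0.02480999007821083), (0.10976981371641159, 0.1469830721616745), 84.0092544555664)
rim 707 ((0.5588005185127258, -0.01453971117734909), (0.21996243298053741, 0.11984198540449142), 83.90135955810547)
base 2066 ((0.6262937188148499, -0.02342607080936432), (0.34390509128570557, 0.34663161635398865), 89.90851593017578) [[ 0.4527 -0.1951]
 [ 0.7993 -0.1957]
 [ 0.7999  0.1482]
 [ 0.4533  0.1488]]
catch 216 [ 0.578  -0.0462  0.1708] [0.6498 0.0168 0.2075]
scene0 mallet head 151 [0.4641 0.3209 0.0806] ((0.46209150552749634, 0.3215891122817993), 0.027359407395124435)
handle 122 [0.9274 0.374  0.3691 0.2822] 21.96549 0.0616656420041578 0.31550916608907564
dowel 23 [ 0.5077 -0.0946  0.0679] 0.07468845375144229
crossbar 220 [ 0.0768  0.997   0.697  -0.0093] 85.59276 [ 0.6781 -0.082   0.2661] [0.7071 0.0303 0.2895] [ 0.6948 -0.0183  0.282 ]
presshead 769 ((0.6543142795562744, -0.021982982754707336), (0.11359303444623947, 0.1489439606666565), 83.04019927978516)
rim 428 ((0.6128025054931641, -0.004891976714134216), (0.20391955971717834, 0.23641864955425262), 84.63837432861328)
base 1280 ((0.6124536991119385, -0.01682758331298828), (0.252326637506485, 0.2709285616874695), 84.0119857788086) [[ 0.4646 -0.1282]
 [ 0.734  -0.1564]
 [ 0.7603  0.0945]
 [ 0.4909  0.1228]]
catch 159 [ 0.5738 -0.0428  0.17  ] [0.6493 0.0177 0.2039]
```

{"method": "servo_tool", "body": {"deltas": [[2, -4, 0, 6], [4, -8, 0, 12], [6, -12, 0, 18], [8, -16, 0, 24], [10, -20, 0, 30], [12, -24, 0, 37], [13, -28, 0, 43], [13.9, -31, 0, 47.5], [13.9, -31, 0, 47.5], [13.9, -31, 0, 47.5]], "grip": 1}}

```text
time: 2.6
tcp_pos: [0.4254, 0.301, 0.239]
eef_rot: [-0.606, 3.082, 0.001]
contact_force: [-0.1, 0.6, 0.6]
grip_width: 0.998
```

```bash
python3 - <<'E'
from h import *
np.set_printoptions(precision=4,suppress=True)
d=snap('wrist','w1');s=robot.get_state();print(s['time'],s['tcp_pos'],s['joint_pos'])
M=R.from_rotvec(s['eef_rot']).as_matrix();print('tool y yaw',np.degrees(np.arctan2(M[1,1],M[0,1])),'z',M[:,2])
P=cloud(d);val=d['z_map']>0
def reg(x0,x1,y0,y1,z0,z1): return val&(P[...,0]>x0)&(P[...,0]<x1)&(P[...,1]>y0)&(P[...,1]<y1)&(P[...,2]>z0)&(P[...,2]<z1)
q=P[reg(.42,.51,.26,.36,.076,.086)];print(len(q))
if len(q):print(cv2.minEnclosingCircle(q[:,:2].astype(np.float32)))
q=P[reg(.28,.435,.22,.36,.054,.068)];print(len(q))
if len(q):
  r=cv2.fitLine(q[:,:2].astype(np.float32),cv2.DIST_HUBER,0,.001,.001).ravel();print(r,np.degrees(np.arctan2(r[1],r[0])),q.min(0),q.max(0))
E
```

```text
2.65 [0.4252 0.3017 0.239 ] [ 0.569  -0.0289  1.9289  0.0006  1.2409 -1.3918]
tool y yaw 112.33394987518699 z [ 0.0003  0.0008 -1.    ]
1916
((0.4614572823047638, 0.3168988823890686), 0.024961816146969795)
2801
[0.9234 0.3839 0.3737 0.2813] 22.573067 [0.3159 0.2505 0.0562] [0.435  0.3166 0.0642]
```

View pics/w1.png

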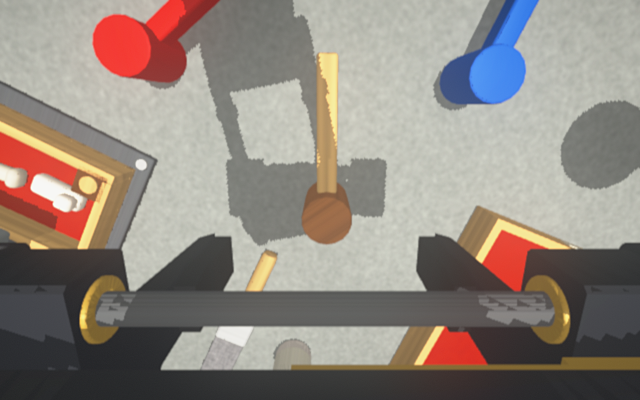

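{"method": "servo_tool", "body": {"deltas": [[-0.1, 0, -4.5, 0], [-0.1, 0, -9, 0], [-0.1, 0, -13, 0], [-0.1, 0, -16, 0], [-0.1, 0, -18.5, 0], [-0.1, 0, -20.3, 0], [-0.1, 0, -21.3, 0], [-0.1, 0, -21.3, 0], [-0.1, 0, -21.3, 0]]}}

```text
time: 3.55
tcp_pos: [0.4245, 0.3023, 0.0263]
eef_rot: [-0.612, 3.081, 0.001]
contact_force: [0.4, -0.0, 0.2]
grip_width: 0.998
```

{"method": "servo_tool", "body": {"deltas": [[0, 0, 0, 0], [0, 0, 0, 0], [0, 0, 0, 0], [0, 0, 0, 0], [0, 0, 0, 0], [0, 0, 0, 0], [0, 0, 0, 0], [0, 0, 0, 0]], "grip": 0, "force": 60}}

```text
time: 4.35
tcp_pos: [0.4241, 0.3013, 0.0256]
eef_rot: [0.61, -3.082, 0.0]
contact_force: [0.1, -0.7, 0.3]
grip_width: 0.298
```

{"method": "servo_tool", "body": {"deltas": [[0, 0, 0, 0], [0, 0, 0, 0], [0, 0, 0, 0], [0, 0, 0, 0]]}}

```text
time: 4.75
tcp_pos: [0.424, 0.3014, 0.0257]
eef_rot: [0.611, -3.081, -0.0]
contact_force: [-1.6, 1.3, 0.3]
grip_width: 0.214
```

{"method": "servo_tool", "body": {"deltas": [[0, 0, 1, 0], [0, 0, 3, 0], [0, 0, 6, 0], [0, 0, 9, 0], [0, 0, 12, 0], [0, 0, 15, 0], [0, 0, 16, 0], [0, 0, 16, 0], [0, 0, 16, 0]]}}

```text
time: 5.65
tcp_pos: [0.4232, 0.3007, 0.1842]
eef_rot: [0.61, -3.08, 0.002]
contact_force: [-0.1, -0.1, -4.6]
grip_width: 0.216
```

```bash
python3 - <<'E'
from h import *
np.set_printoptions(precision=4,suppress=True)
d=snap('wrist','w2');snap('scene','s2');s=robot.get_state();print(s['time'],s['tcp_pos'],s['contact_force'],s['torque'],s['grip_width'])
P=cloud(d);val=d['z_map']>0
x,y,z=s['tcp_pos']
m=val&(np.hypot(P[...,0]-x,P[...,1]-y)<.15)&(P[...,2]>z-.01)&(P[...,2]<z+.07)
q=P[m]-s['tcp_pos']; c,sn=np.cos(np.radians(22.4)),np.sin(np.radians(22.4))
a=q[:,0]*c+q[:,1]*sn; b=-q[:,0]*sn+q[:,1]*c
k=(abs(b)<.009)
for lo in np.arange(-.13,.08,.01):
    t=k&(a>lo)&(a<lo+.01)
    if t.sum()>3: print(round(lo,3),t.sum(),np.median(q[t,2]))
k=(q[:,2]>.045)&(q[:,2]<.066)&(a>.0)&(a<.08)&(abs(b)<.03)
print(k.sum(), cv2.minEnclosingCircle(np.c_[a[k],b[k]].astype(np.float32)))
a=cv2.imread('pics/s2.png');cv2.imwrite('pics/s2b.png',cv2.resize(a[130:330,300:500],(600,600),interpolation=cv2.INTER_CUBIC))
E
```

```text
5.75 [0.4228 0.3004 0.1833] [-0.6722  0.1939 -3.8773] [0.0407 0.1223 0.0022] 0.21812723086553681
-0.1 1742 0.03771820850091362
-0.09 2041 0.037612093565903615
-0.08 1855 0.03744680611254886
-0.07 1773 0.037307387690765026
-0.06 1610 0.03715166537938938
-0.05 1526 0.037068393595261984
-0.04 1406 0.03693075852684033
-0.03 1313 0.036780970353910036
-0.02 1221 0.03664132075365925
-0.01 967 0.03653907403779194
0.01 1814 0.04246730824111057
1682 ((0.011657267808914185, -0.0005905330181121826), 0.020809412002563477)
```

View pics/s2b.png

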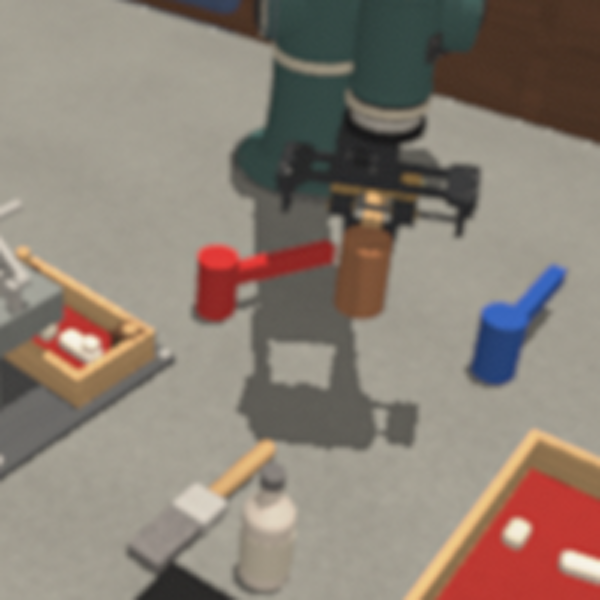

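View pics/w2.png

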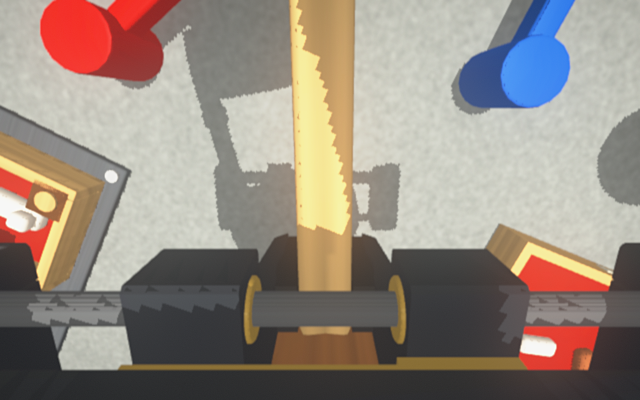

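{"method": "servo_tool", "body": {"deltas": [[0.2, -1.5, 0, -1], [0.7, -5, 0, -3], [1.2, -9, 0, -5], [1.8, -13, 0, -7], [2.4, -17, 0, -9.5], [3, -21, 0, -12], [3.5, -25, 0, -14], [4, -29, 0, -16], [4.5, -33, 0, -18.5], [5, -37, 0, -20.5], [5.3, -39.3, 0, -22], [5.4, -40.1, 0, -22.4]]}}

```text
time: 6.95
tcp_pos: [0.4772, -0.1024, 0.1846]
eef_rot: [-0.006, -3.139, 0.001]
contact_force: [-0.7, -0.0, -4.2]
grip_width: 0.214
```

{"method": "servo_tool", "body": {"deltas": [[0, 0, -1, 0], [0, 0, -3, 0], [0, 0, -4.5, 0], [0, 0, -4.5, 0], [0, 0, -4.5, 0]]}}

```text
time: 7.45
tcp_pos: [0.4773, -0.0985, 0.1398]
eef_rot: [0.003, -3.14, -0.001]
contact_force: [0.3, -0.8, -3.8]
grip_width: 0.22
```

```bash
python3 - <<'E'
from h import *
np.set_printoptions(precision=4,suppress=True)
d=snap('wrist','w3');t=snap('top','t3');e=snap('scene','s3');s=robot.get_state();print(s['time'],s['tcp_pos'],s['contact_force'],s['joint_pos'])
M=R.from_rotvec(s['eef_rot']).as_matrix();print('tool y yaw',np.degrees(np.arctan2(M[1,1],M[0,1])))
P=cloud(t);val=t['z_map']>0
m=val&(abs(P[...,0]-.509)<.05)&(abs(P[...,1]+.0997)<.05)&(P[...,2]>.14)
print(m.sum(),P[m].min(0),P[m].max(0))
a=cv2.imread('pics/s3.png');cv2.imwrite('pics/s3b.png',cv2.resize(a[130:280,230:430],(800,600),interpolation=cv2.INTER_CUBIC))
a=cv2.imread('pics/t3.png');cv2.imwrite('pics/t3b.png',cv2.resize(a[130:280,260:460],(800,600),interpolation=cv2.INTER_CUBIC))
E
```

```text
7.6 [ 0.4788 -0.0994  0.1416] [ 0.0209  0.3426 -3.958 ] [-0.2556 -0.0061  2.0957  0.0001  1.0504 -1.8275]
tool y yaw 90.06111209045281
1729 [ 0.459  -0.1496  0.229 ] [ 0.5328 -0.0499  0.5289]
```

View pics/s3b.png

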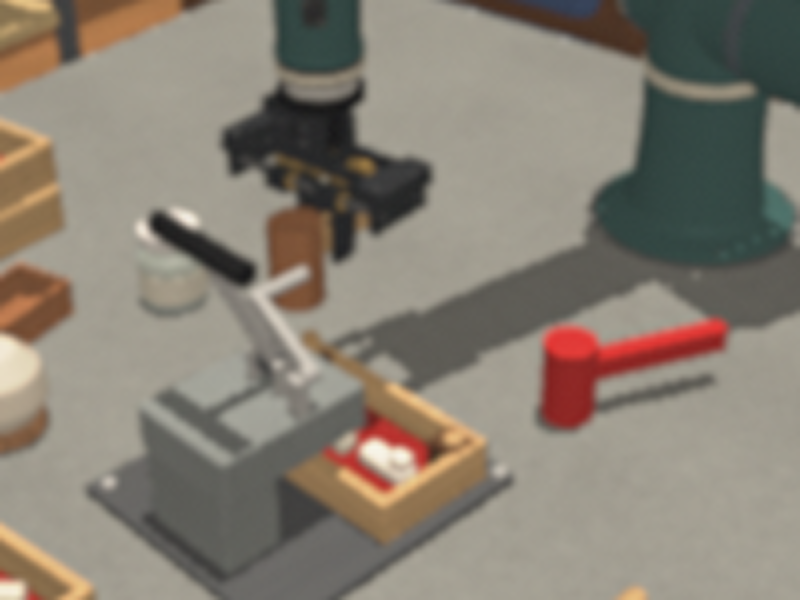

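View pics/t3b.png

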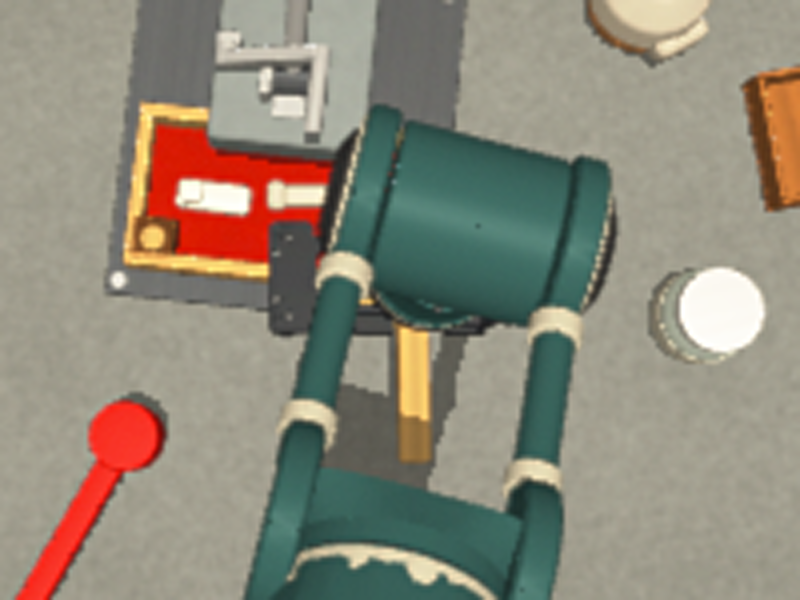

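{"method": "servo_tool", "body": {"deltas": [[0, 0, -2, 0], [0, 0, -4, 0], [0, 0, -5.2, 0], [0, 0, -5.2, 0]]}}

```text
time: 8.0
tcp_pos: [0.4783, -0.0996, 0.0884]
eef_rot: [-0.001, 3.142, 0.0]
contact_force: [0.3, 0.7, -3.3]
grip_width: 0.216
```

```bash
python3 - <<'E'
from h import *
np.set_printoptions(precision=4,suppress=True)
s=robot.get_state();print(s['time'],s['tcp_pos'],s['contact_force'],s['torque'])
e=snap('scene','s4')
P=cloud(e);val=e['z_map']>0
m=val&(abs(P[...,0]-.51)<.05)&(abs(P[...,1]+.1)<.05)&(P[...,2]>.055)&(P[...,2]<.15)
q=P[m];print(m.sum(),q.min(0),q.max(0))
v,u=np.where(m);print(u.min(),u.max(),v.min(),v.max())
a=cv2.imread('pics/s4.png');cv2.imwrite('pics/s4b.png',cv2.resize(a[160:260,260:393],(800,600),interpolation=cv2.INTER_CUBIC))
E
```

```text
8.0 [ 0.4783 -0.0996  0.0884] [ 0.2725  0.7255 -3.3113] [0.0327 0.1399 0.0037]
330 [ 0.4662 -0.125   0.0616] [ 0.5478 -0.0657  0.1498]
298 319 190 218
```

View pics/s4b.png

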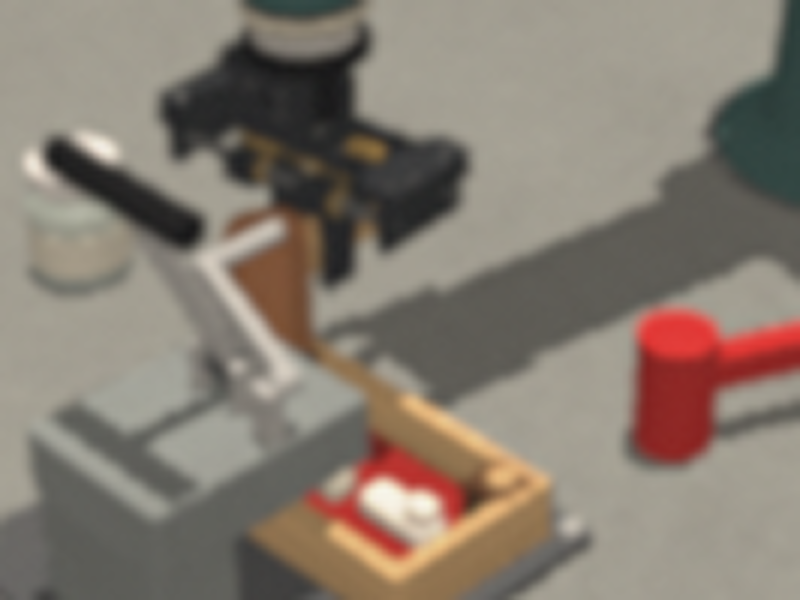

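{"method": "servo_tool", "body": {"deltas": [[0, 0, -0.5, 0], [0, 0, -1, 0], [0, 0, -1.2, 0], [0, 0, -1.2, 0]]}}

```text
time: 8.45
tcp_pos: [0.479, -0.0999, 0.0784]
eef_rot: [-0.001, 3.14, -0.001]
contact_force: [-5.0, 0.7, 6.5]
grip_width: 0.218
```

{"method": "servo_tool", "body": {"deltas": [[0, 0, -0.3, 0], [0, 0, -0.6, 0], [0, 0, -0.6, 0]]}}

```text
time: 8.75
tcp_pos: [0.4784, -0.1002, 0.0769]
eef_rot: [0.001, -3.14, 0.001]
contact_force: [-23.0, 3.3, 44.4]
grip_width: 0.216
```

{"method": "servo_tool", "body": {"deltas": [[0, 0, 1, 0], [0, 0, 4, 0], [-1, 3, 7, 0], [-3, 6, 9, 0], [-5, 10, 9, 0], [-5.5, 14, 9, 0], [-5.5, 18, 9, 0], [-5.5, 22, 9, 0], [-5.5, 23.5, 9, 0], [-5.5, 23.5, 9, 0]]}}

```text
time: 9.75
tcp_pos: [0.423, 0.1374, 0.1605]
eef_rot: [-0.006, 3.141, 0.001]
contact_force: [-0.6, -1.1, -4.0]
grip_width: 0.218
```

```bash
python3 - <<'E'
from h import *
np.set_printoptions(precision=4,suppress=True)
s=robot.get_state();print(s['time'],s['tcp_pos'],s['contact_force'],s['torque'],s['grip_width'])
t=snap('top','t5');e=snap('scene','s5');d=snap('wrist','w5')
O=np.array([.6277,-.0219]);th=np.radians(-6.05);c,sn=np.cos(th),np.sin(th)
for n,D in (('t',t),('s',e)):
    P=cloud(D);val=D['z_map']>0
    for nm,y in (('right',-.09),('left',.09)):
        p=O+np.array([c*-.11-sn*y,sn*-.11+c*y])
        m=val&(np.hypot(P[...,0]-p[0],P[...,1]-p[1])<.007)
        print(n,nm,p,m.sum(),np.sort(P[m][:,2]))
for r in robot.place_of('dowel','top')[:3]: print(r['score'],w(t,r['position']))
a=cv2.imread('pics/t5.png');cv2.imwrite('pics/t5b.png',cv2.resize(a[130:280,240:440],(800,600),interpolation=cv2.INTER_CUBIC))
# mallet in wrist
P=cloud(d);x,y,z=s['tcp_pos'];q=P[d['z_map']>0]-s['tcp_pos'];k=abs(q[:,1])<.009
for lo in np.arange(-.11,.04,.02):
    tt=k&(q[:,0]>lo)&(q[:,0]<lo+.01)&(q[:,2]>-.01)&(q[:,2]<.07)
    if tt.sum()>3: print(round(lo,3),tt.sum(),np.median(q[tt,2]))
E
```

```text
9.75 [0.423  0.1374 0.1605] [-0.5685 -1.0546 -3.9841] [-0.0116  0.1477  0.0179] 0.21789836358465733
t right [ 0.5088 -0.0998] 19 [0.0513 0.0517 0.0517 0.052  0.0526 0.0531 0.0534 0.0537 0.0537 0.0539
 0.054  0.0542 0.0542 0.0549 0.0554 0.0557 0.056  0.0564 0.0586]
t left [0.5278 0.0792] 18 [0.0478 0.0514 0.0519 0.0521 0.0526 0.053  0.0533 0.0533 0.0534 0.0535
 0.0536 0.0549 0.055  0.055  0.0552 0.0556 0.0561 0.0575]
s right [ 0.5088 -0.0998] 2 [0.0561 0.0565]
s left [0.5278 0.0792] 9 [0.0506 0.0507 0.0533 0.0534 0.0541 0.0549 0.0553 0.0554 0.0555]
0.48 [ 0.6893 -0.025   0.2748]
0.4 [ 0.5098 -0.0986  0.0537]
0.35 [0.4101 0.1371 0.1816]
-0.09 1757 0.03561351158899781
-0.07 1530 0.0355837043370045
-0.05 1321 0.03560319363603781
-0.03 1155 0.03559971936542877
-0.01 985 0.03556654307093532
0.01 1790 0.04203580520798861
```

View pics/t5b.png

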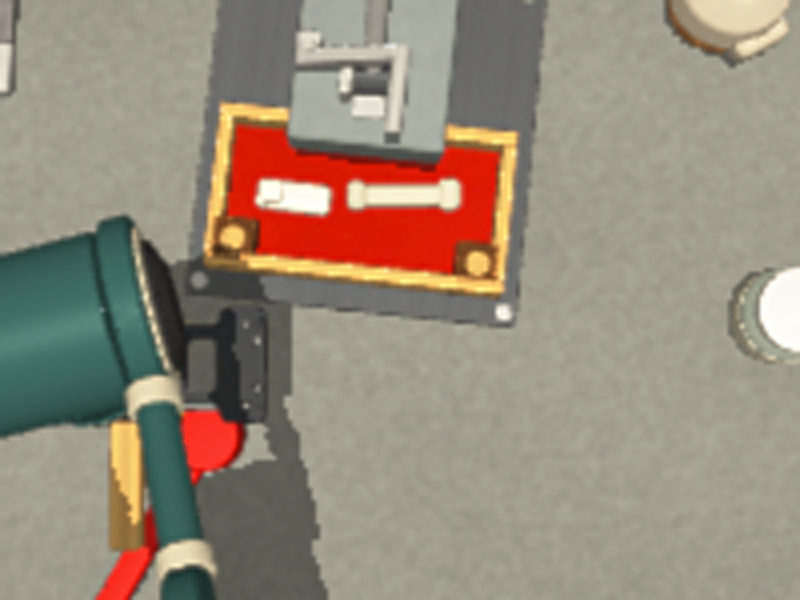

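{"method": "servo_tool", "body": {"deltas": [[0, 2, 0, 3], [0, 5, 0, 7], [0.1, 8.5, 0, 12], [0.1, 12, -1, 16], [0.1, 15, -4, 20], [0.1, 16.6, -7.5, 22.4], [0.1, 16.6, -10.5, 22.4], [0.1, 16.6, -12.3, 22.4], [0.1, 16.6, -12.9, 22.4], [0.1, 16.6, -12.9, 22.4], [0.1, 16.6, -12.9, 22.4]]}}

```text
time: 11.05
tcp_pos: [0.4254, 0.3013, 0.0328]
eef_rot: [-0.608, 3.08, 0.001]
contact_force: [0.1, -0.7, -4.3]
grip_width: 0.219
```

{"method": "servo_tool", "body": {"deltas": [[0, 0, -0.2, 0], [0, 0, -0.4, 0], [0, 0, -0.4, 0]]}}

```text
time: 11.35
tcp_pos: [0.4245, 0.3014, 0.0282]
eef_rot: [-0.61, 3.081, 0.001]
contact_force: [0.2, 0.1, -4.4]
grip_width: 0.217
```

{"method": "servo_tool", "body": {"deltas": [[0, 0, -0.1, 0], [0, 0, -0.25, 0], [0, 0, -0.25, 0], [0, 0, -0.25, 0]]}}

```text
time: 11.75
tcp_pos: [0.4242, 0.3015, 0.0254]
eef_rot: [-0.611, 3.081, 0.0]
contact_force: [-0.7, -0.2, -1.4]
grip_width: 0.219
```

{"method": "servo_tool", "body": {"deltas": [[0, 0, -0.05, 0], [0, 0, -0.05, 0], [0, 0, -0.05, 0], [0, 0, -0.05, 0], [0, 0, -0.05, 0], [0, 0, -0.05, 0], [0, 0, -0.05, 0]], "grip": 0.7}}

```text
time: 12.45
tcp_pos: [0.4242, 0.3014, 0.0247]
eef_rot: [-0.611, 3.082, 0.0]
contact_force: [-0.2, -0.0, 0.5]
grip_width: 0.699
```

{"method": "servo_tool", "body": {"deltas": [[0, 0, 2, 0], [0, 0, 6, 0], [0, 0, 11, 0], [0, 0, 16, 0], [0.5, -1, 21, 0], [2, -4, 25.5, -3], [4, -8, 27.5, -8], [6, -12, 27.5, -13], [8, -16, 27.5, -18], [10, -20, 27.5, -23], [12, -24, 27.5, -28.4], [13, -28, 27.5, -28.4]]}}

```text
time: 13.65
tcp_pos: [0.5551, 0.0195, 0.2996]
eef_rot: [0.168, 3.137, 0.0]
contact_force: [0.7, -0.6, -0.3]
grip_width: 0.703
```

{"method": "servo_tool", "body": {"deltas": [[1, -3, 0, 0], [2, -5.7, 0, 0], [2, -5.7, 0, 0], [2, -5.7, 0, 0]]}}

```text
time: 14.05
tcp_pos: [0.574, -0.0359, 0.2993]
eef_rot: [-0.166, -3.136, -0.001]
contact_force: [-0.2, -0.0, -0.1]
grip_width: 0.701
```

```bash
python3 - <<'E'
from h import *
np.set_printoptions(precision=4,suppress=True)
s=robot.get_state();print(s['time'],s['tcp_pos'],s['contact_force'],s['grip_width'],s['joint_pos'])
M=R.from_rotvec(s['eef_rot']).as_matrix();print('tool y yaw',np.degrees(np.arctan2(M[1,1],M[0,1])))
d=snap('wrist','w6');t=snap('top','t6');e=snap('scene','s6')
for n,D in (('wrist',d),('scene',e),('top',t)):
  for l in ['catch_grip','lever_grip','mallet','mallet_grip']:
    for r in robot.place_of(l,n)[:2]: print(n,l,round(r['score'],2),w(D,r['position']))
for n in ('t6','s6'):
  a=cv2.imread(f'pics/{n}.png');cv2.imwrite(f'pics/{n}b.png',cv2.resize(a[100:340,180:500],(800,600),interpolation=cv2.INTER_CUBIC))
E
```

```text
14.05 [ 0.574  -0.0359  0.2993] [-0.1904 -0.0322 -0.1105] 0.7006445859128034 [-0.1062  0.0436  1.7449  0.0006  1.354  -1.571 ]
tool y yaw 83.9241483064583
wrist catch_grip 0.74 [ 0.5976 -0.0359  0.1968]
wrist mallet 0.55 [0.4622 0.3151 0.0031]
wrist mallet_grip 0.26 [ 0.5072 -0.0972  0.0518]
scene catch_grip 0.53 [ 0.5936 -0.038   0.1965]
scene catch_grip 0.46 [0.4603 0.3176 0.0034]
scene lever_grip 0.62 [ 0.6863 -0.0238  0.2752]
scene mallet 0.92 [0.3777 0.098  0.0014]
scene mallet 0.71 [0.4611 0.3153 0.0001]
scene mallet_grip 0.89 [0.4093 0.2954 0.0497]
scene mallet_grip 0.88 [0.2252 0.4053 0.0474]
top mallet 0.81 [0.4626 0.3166 0.001 ]
top mallet 0.8 [0.3847 0.0922 0.0015]
top mallet_grip 0.82 [0.2285 0.4027 0.0504]
top mallet_grip 0.79 [0.4136 0.2954 0.0449]
```

View pics/w6.png

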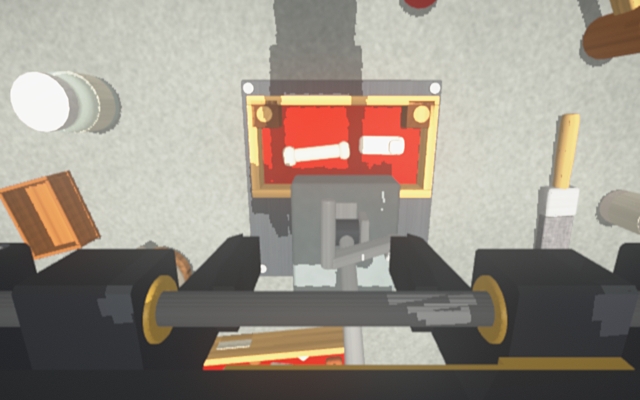

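View pics/s6b.png

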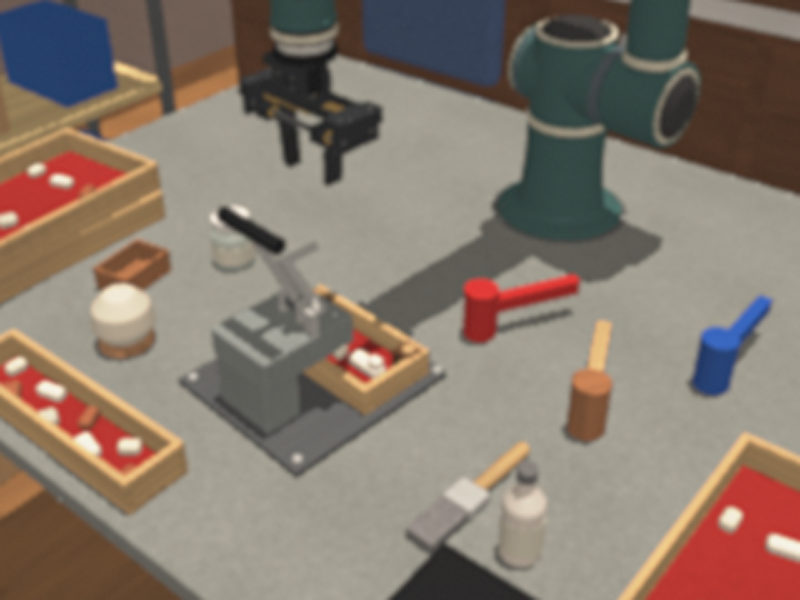

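```bash
python3 - <<'E'
from h import *
np.set_printoptions(precision=4,suppress=True)
d=dict(np.load('pics/w6.npz'))
O=np.array([.6277,-.0219]);th=np.radians(-6.05);c,sn=np.cos(th),np.sin(th)
P=cloud(d);q=P[(d['z_map']>0)]
x=q[:,0]-O[0];y=q[:,1]-O[1];px=c*x+sn*y;py=-sn*x+c*y
for lo in np.arange(-.055,.015,.01):
  m=(px>lo)&(px<lo+.01)&(abs(py)<.06)&(q[:,2]>.165)&(q[:,2]<.25)
  if m.sum(): 
    top=q[m,2]; print(round(lo,3),m.sum(),'z max',np.percentile(top,95),'y',py[m].min(),np.median(py[m]),py[m].max(),'ytop',py[m][top>np.percentile(top,80)].mean())
m=(abs(py)<.1)&(q[:,2]>.165)&(q[:,2]<.25)&(px<.02)&(px>-.08);print(px[m].min())
E
python3 -c "
import cv2
a=cv2.imread('pics/w6.png');cv2.imwrite('pics/w6b.png',cv2.resize(a[170:300,270:430],(800,650))[:600])"
```

```text
-0.055 127 z max 0.20243816328720537 y -0.02316520601181451 -0.01775422353750811 -0.012276757209716946 ytop -0.01764709805636155
-0.045 183 z max 0.202562437401397 y -0.023183957449281173 -0.01774342211834223 -0.012150762072165679 ytop -0.017953970071864483
-0.035 181 z max 0.20241921407388386 y -0.023220367684971183 -0.01772577171149981 -0.012074868335844618 ytop -0.017806028224060782
-0.025 177 z max 0.20235803853962783 y -0.02324953874886104 -0.01769098128205205 -0.011992535026766976 ytop -0.017778752535687968
-0.015 172 z max 0.20261637531679763 y -0.02327590099870563 -0.01766176355901595 -0.011870164605418579 ytop -0.018053206712941115
-0.005 985 z max 0.20178987504820828 y -0.023301749165492467 0.005003014659322625 0.03753773205018825 ytop -0.015670335543696193
0.005 219 z max 0.20171474114044938 y -0.023307795919531853 0.0012334833990899673 0.03755661932236601 ytop -0.01510499908386299
0.015 332 z max 0.20555551868492242 y -0.006944027592841714 -0.0005533699589442794 0.0068814719709353305 ytop -0.000198609982901822
-0.05044762310351267
```

View pics/w6b.png

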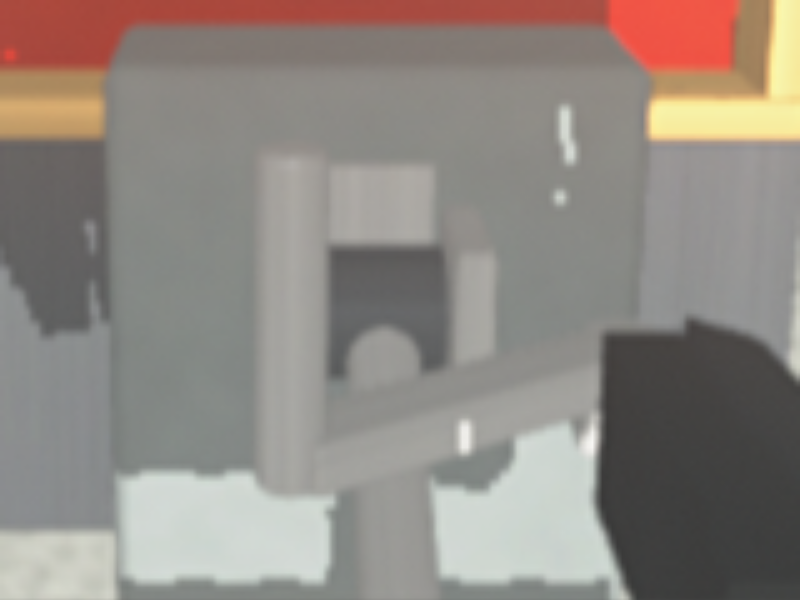

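{"method": "servo_tool", "body": {"deltas": [[0.8, 0, -1, 0], [1.9, 0, -4, 0], [1.9, 0, -7, 0], [1.9, 0, -9.5, 0], [1.9, 0, -11.3, 0], [1.9, 0, -12.2, 0], [1.9, 0, -12.2, 0], [1.9, 0, -12.2, 0]], "grip": 0.5, "force": 10}}

```text
time: 15.6
tcp_pos: [0.5938, -0.0357, 0.1782]
eef_rot: [0.164, 3.137, -0.0]
contact_force: [0.1, -0.8, 1.1]
grip_width: 0.496
```

{"method": "servo_tool", "body": {"deltas": [[0, 0, 0, 0], [0, 0, 0, 0], [0, 0, 0, 0], [0, 0, 0, 0], [0, 0, 0, 0], [0, 0, 0, 0]], "grip": 0}}

```text
time: 16.2
tcp_pos: [0.5934, -0.0355, 0.1781]
eef_rot: [0.164, 3.137, 0.0]
contact_force: [0.1, 0.5, 0.8]
grip_width: 0.127
```

```bash
python3 - <<'E'
import numpy as np
L0=56.7
for L in [52,44,35,25,15,5,-5,-15,-25,-35,-44,-52,-57,-60,-63]:
    dy=7.5*(np.sin(np.radians(L0))-np.sin(np.radians(L)));dz=7.5*(np.cos(np.radians(L))-np.cos(np.radians(L0)))
    print(L,round(.1054*dy,2),round(.9944*dy,2),round(dz,2))
E
```

```text
52 0.04 0.36 0.5
44 0.11 1.05 1.28
35 0.21 1.96 2.03
25 0.33 3.08 2.68
15 0.46 4.3 3.13
5 0.59 5.58 3.35
-5 0.73 6.88 3.35
-15 0.87 8.16 3.13
-25 0.99 9.39 2.68
-35 1.11 10.51 2.03
-44 1.21 11.41 1.28
-52 1.28 12.11 0.5
-57 1.32 12.49 -0.03
-60 1.35 12.69 -0.37
-63 1.37 12.88 -0.71
```

{"method": "servo_tool", "body": {"deltas": [[0.04, 0.36, 0.5, 0], [0.11, 1.05, 1.28, 0], [0.21, 1.96, 2.03, 0], [0.33, 3.08, 2.68, 0], [0.46, 4.3, 3.13, 0], [0.59, 5.58, 3.35, 0], [0.73, 6.88, 3.35, 0], [0.73, 6.88, 3.35, 0]]}}

```text
time: 17.0
tcp_pos: [0.6013, 0.0354, 0.2125]
eef_rot: [0.162, 3.135, 0.003]
contact_force: [-0.1, 1.7, 6.8]
grip_width: 0.132
```

{"method": "servo_tool", "body": {"deltas": [[0.14, 1.28, -0.22, 0], [0.26, 2.51, -0.67, 0], [0.38, 3.63, -1.32, 0], [0.48, 4.53, -2.07, 0], [0.55, 5.23, -2.85, 0], [0.59, 5.61, -3.38, 0], [0.62, 5.81, -3.72, 0], [0.63, 5.95, -3.95, 0], [0.63, 5.95, -3.95, 0]]}}

```text
time: 17.9
tcp_pos: [0.6067, 0.0921, 0.171]
eef_rot: [-0.163, -3.137, 0.003]
contact_force: [0.3, -6.1, 1.6]
grip_width: 0.117
```

{"method": "servo_tool", "body": {"deltas": [[0.02, 0.2, -0.3, 0], [0.03, 0.3, -0.5, 0], [0.03, 0.3, -0.5, 0]]}}

```text
time: 18.2
tcp_pos: [0.6068, 0.0923, 0.1669]
eef_rot: [-0.163, -3.136, 0.01]
contact_force: [-1.5, -14.3, 7.5]
grip_width: 0.105
```

{"method": "servo_tool", "body": {"deltas": [[0, 0, 0, 0], [0, 0, 0, 0], [0, 0, 0, 0], [0, 0, 0, 0], [0, 0, 0, 0]], "grip": 0.5}}

```text
time: 18.7
tcp_pos: [0.6067, 0.0962, 0.1661]
eef_rot: [-0.163, -3.136, -0.0]
contact_force: [-0.3, 0.5, 0.0]
grip_width: 0.496
```

{"method": "servo_tool", "body": {"deltas": [[0, 0, 2, 0], [0, 0, 6, 0], [0, 0, 10.5, -4], [0, 0, 15, -12], [0, 0, 17.3, -20], [1, -1, 17.3, -28], [3, -3, 17.3, -36], [5, -5, 17.3, -44], [7, -7, 17.3, -52], [8.7, -9.3, 17.3, -60], [8.7, -9.3, 17.3, -68], [8.7, -9.3, 17.3, -76]], "grip": 0.7}}

```text
time: 19.9
tcp_pos: [0.6945, 0.0019, 0.3388]
eef_rot: [-2.068, -2.363, 0.001]
contact_force: [-0.5, -0.8, -0.0]
grip_width: 0.7
```

{"method": "servo_tool", "body": {"deltas": [[0, 0, 0, -7], [0, 0, 0, -14], [0, 0, 0, -14], [0, 0, 0, -14]]}}

```text
time: 20.3
tcp_pos: [0.694, 0.0029, 0.3395]
eef_rot: [-2.331, -2.106, 0.0]
contact_force: [0.1, 0.2, -0.2]
grip_width: 0.7
```

```bash
python3 - <<'E'
from h import *
np.set_printoptions(precision=4,suppress=True)
s=robot.get_state();print(s['time'],s['tcp_pos'],s['contact_force'],s['grip_width'],s['joint_pos'])
M=R.from_rotvec(s['eef_rot']).as_matrix();print('tool y yaw',np.degrees(np.arctan2(M[1,1],M[0,1])))
d=snap('wrist','w7');t=snap('top','t7');e=snap('scene','s7')
for n,D in (('wrist',d),('scene',e),('top',t)):
  for l in ['catch_grip','lever_grip']:
    for r in robot.place_of(l,n)[:2]: print(n,l,round(r['score'],2),w(D,r['position']))
O=np.array([.6277,-.0219]);th=np.radians(-6.05);c,sn=np.cos(th),np.sin(th)
for n,D in (('wrist',d),('scene',e),('top',t)):
  P=cloud(D);q=P[(D['z_map']>0)]
  x=q[:,0]-O[0];y=q[:,1]-O[1];px=c*x+sn*y;py=-sn*x+c*y
  m=(px>-.05)&(px<-.012)&(py>.06)&(py<.15)&(q[:,2]>.17)&(q[:,2]<.22)
  if m.sum()>3:print(n,'catch bar',m.sum(),'zmax',q[m,2].max(),'y',py[m].min(),py[m].max())
  m=(px>.03)&(px<.1)&(py>-.06)&(py<.06)&(q[:,2]>.25)&(q[:,2]<.295)
  if m.sum()>3:print(n,'crossbar',m.sum(),'zmax',np.percentile(q[m,2],97),'x',px[m].min(),px[m].max(),'y',py[m].min(),py[m].max())
a=cv2.imread('pics/s7.png');cv2.imwrite('pics/s7b.png',cv2.resize(a[130:280,230:430],(800,600),interpolation=cv2.INTER_CUBIC))
E
```

```text
20.3 [0.694  0.0029 0.3395] [ 0.0879  0.1547 -0.1566] 0.6998755702624445 [-0.0318  0.2596  1.4271  0.0002  1.4553  0.0695]
tool y yaw -5.806404385740366
wrist catch_grip 0.76 [0.6095 0.0906 0.1921]
wrist lever_grip 0.67 [ 0.6875 -0.0311  0.2797]
scene catch_grip 0.48 [0.6082 0.0878 0.1937]
scene lever_grip 0.72 [ 0.6847 -0.0264  0.2753]
top lever_grip 0.64 [ 0.6907 -0.0299  0.2796]
wrist catch bar 667 zmax 0.19979965725667048 y 0.10491574701760069 0.11634714907980552
wrist crossbar 4000 zmax 0.2876051129894955 x 0.04333431534951594 0.07386573910845705 y -0.05437542555379861 0.055662288216465586
scene catch bar 41 zmax 0.2013687489492031 y 0.10645588814701125 0.1219713356279859
scene crossbar 223 zmax 0.2886293028466211 x 0.052426775364387466 0.07338007938855852 y -0.0507166738973969 0.05924191489726152
top crossbar 78 zmax 0.28990880505829203 x 0.05255774708878321 0.0740504654176346 y -0.021070323665396594 -0.0014287654812498206
```

View pics/s7b.png

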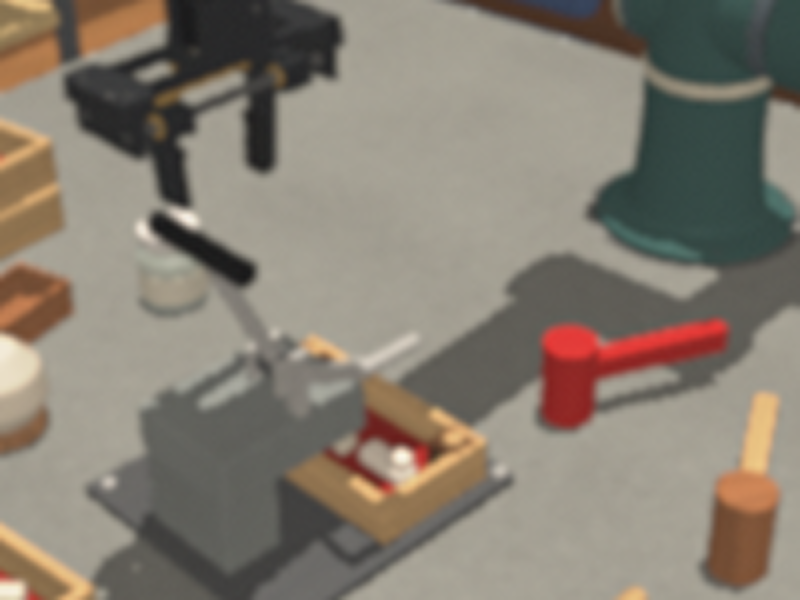

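View pics/w7.png

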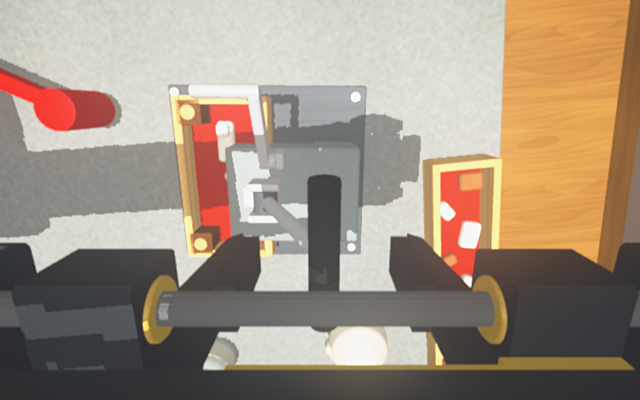

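{"method": "servo_tool", "body": {"deltas": [[0, 0, -2.5, 0], [0, 0, -5, 0], [0, 0, -7.2, 0], [0, 0, -8.2, 0], [0, 0, -8.2, 0], [0, 0, -8.2, 0]], "grip": 0.7, "force": 25}}

```text
time: 21.35
tcp_pos: [0.6945, 0.0026, 0.2586]
eef_rot: [2.334, 2.102, 0.001]
contact_force: [-0.7, -0.2, 0.7]
grip_width: 0.699
```

{"method": "servo_tool", "body": {"deltas": [[0, 0, 0, 0], [0, 0, 0, 0], [0, 0, 0, 0], [0, 0, 0, 0], [0, 0, 0, 0], [0, 0, 0, 0], [0, 0, 0, 0]], "grip": 0}}

```text
time: 22.05
tcp_pos: [0.6937, 0.0027, 0.2578]
eef_rot: [-2.334, -2.102, 0.001]
contact_force: [-2.0, 0.8, 1.1]
grip_width: 0.235
```

```bash
python3 - <<'E'
import numpy as np
L0=25
for L in [22,18,13,7,1,-5,-11,-16,-20,-23,-25,-26]:
    dx=15*(np.sin(np.radians(L))-np.sin(np.radians(L0)));dz=15*(np.cos(np.radians(L))-np.cos(np.radians(L0)))
    print(L,round(.9944*dx,2),round(-.1054*dx,2),round(dz,2))
E
```

```text
22 -0.72 0.08 0.31
18 -1.69 0.18 0.67
13 -2.95 0.31 1.02
7 -4.49 0.48 1.29
1 -6.04 0.64 1.4
-5 -7.6 0.81 1.35
-11 -9.15 0.97 1.13
-16 -10.42 1.1 0.82
-20 -11.41 1.21 0.5
-23 -12.13 1.29 0.21
-25 -12.61 1.34 0.0
-26 -12.84 1.36 -0.11
```

{"method": "servo_tool", "body": {"deltas": [[-0.72, 0.08, 0.31, 0], [-1.69, 0.18, 0.67, 0], [-2.95, 0.31, 1.02, 0], [-4.49, 0.48, 1.29, 0], [-6.04, 0.64, 1.4, 0], [-6.04, 0.64, 1.4, 0]]}}

```text
time: 22.65
tcp_pos: [0.6331, 0.0092, 0.2715]
eef_rot: [2.333, 2.102, 0.002]
contact_force: [4.9, -0.7, -5.9]
grip_width: 0.235
```

{"method": "servo_tool", "body": {"deltas": [[-1.56, 0.17, -0.05, 0], [-3.11, 0.33, -0.27, 0], [-4.38, 0.46, -0.58, 0], [-5.37, 0.57, -0.9, 0], [-6.09, 0.65, -1.19, 0], [-6.57, 0.7, -1.4, 0], [-6.8, 0.72, -1.5, 0], [-6.8, 0.72, -1.5, 0]]}}

```text
time: 23.45
tcp_pos: [0.5696, 0.0163, 0.2586]
eef_rot: [2.329, 2.098, 0.012]
contact_force: [10.2, 0.5, -2.5]
grip_width: 0.234
```

{"method": "servo_tool", "body": {"deltas": [[-0.2, 0.02, -0.1, 0], [-0.4, 0.04, -0.2, 0], [-0.4, 0.04, -0.2, 0], [-0.4, 0.04, -0.2, 0]]}}

```text
time: 23.85
tcp_pos: [0.5676, 0.0165, 0.2577]
eef_rot: [2.327, 2.096, 0.017]
contact_force: [13.5, 0.3, -2.3]
grip_width: 0.234
```

```bash
python3 - <<'E'
from h import *
np.set_printoptions(precision=4,suppress=True)
s=robot.get_state();print(s['time'],s['tcp_pos'],s['contact_force'],s['torque'],s['grip_width'])
d=snap('wrist','w8');t=snap('top','t8');e=snap('scene','s8')
O=np.array([.6277,-.0219]);th=np.radians(-6.05);c,sn=np.cos(th),np.sin(th)
v=s['tcp_pos'][:2]-O;print('tcp press',c*v[0]+sn*v[1],-sn*v[0]+c*v[1])
for n,D in (('wrist',d),('scene',e),('top',t)):
  for r in robot.place_of('lever_grip',n)[:2]: 
    W=w(D,r['position']);v=W[:2]-O;print(n,round(r['score'],2),W,c*v[0]+sn*v[1])
  P=cloud(D);q=P[(D['z_map']>0)]
  x=q[:,0]-O[0];y=q[:,1]-O[1];px=c*x+sn*y;py=-sn*x+c*y
  m=(px>-.1)&(px<-.03)&(py>-.055)&(py<-.01)&(q[:,2]>.26)&(q[:,2]<.295)
  if m.sum()>3:
    z=np.percentile(q[m,2],97);print(n,'crossbar',m.sum(),'zmax',z,'x',px[m].min(),px[m].max(),'xtop',px[m][q[m,2]>z-.001].mean())
  m=(px>-.05)&(px<-.012)&(py>.06)&(py<.15)&(q[:,2]>.17)&(q[:,2]<.22)
  if m.sum()>3:print(n,'catch bar',m.sum(),'zmax',q[m,2].max(),'y',py[m].min(),py[m].max())
for n in('s8','t8'):
  a=cv2.imread(f'pics/{n}.png');cv2.imwrite(f'pics/{n}b.png',cv2.resize(a[100:340,180:500],(800,600),interpolation=cv2.INTER_CUBIC))
E
```

```text
23.85 [0.5676 0.0165 0.2577] [13.5462  0.2506 -2.3037] [-0.0745 -2.4382  0.042 ] 0.23369598398218186
tcp press -0.06383627004057432 0.031826919410777504
wrist 0.89 [ 0.5604 -0.0138  0.2778] -0.06779979150126683
wrist crossbar 19 zmax 0.28190746275294415 x -0.07475475930189215 -0.05403274601452563 xtop -0.06594925223844214
wrist catch bar 1338 zmax 0.20067065456134736 y 0.10463234096543818 0.11618780670177148
scene 0.77 [ 0.5598 -0.0105  0.2763] -0.06869397782700098
scene crossbar 6 zmax 0.28340923554530906 x -0.06314987513019606 -0.05470396624780008 xtop -0.06237515140011374
scene catch bar 40 zmax 0.20175280188226363 y 0.10849808799669101 0.12052708932427895
top 0.66 [ 0.5652 -0.013   0.2785] -0.063083023065917
top crossbar 63 zmax 0.29081595206298827 x -0.07330908125955479 -0.05209925383973664 xtop -0.06390841596218265
top catch bar 43 zmax 0.20246118858380702 y 0.10362737227774664 0.1150239931160836
```

View pics/s8b.png

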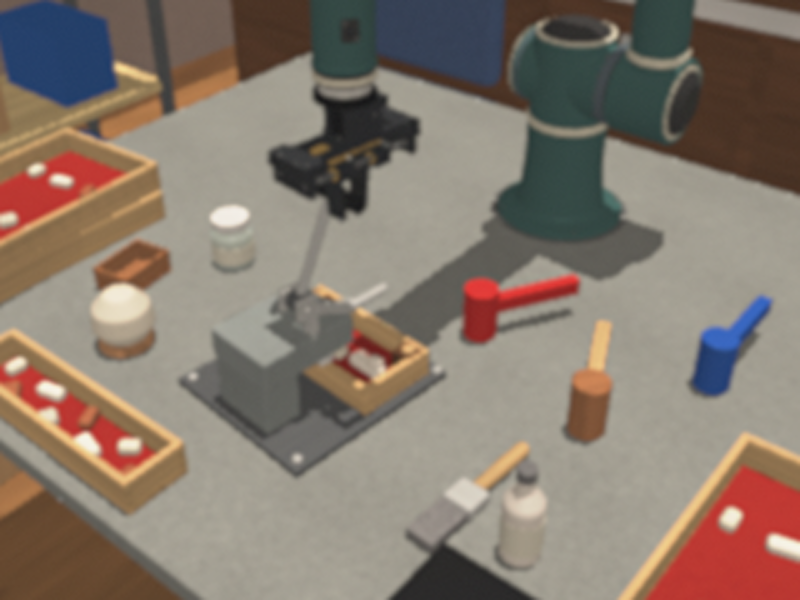

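View pics/w8.png

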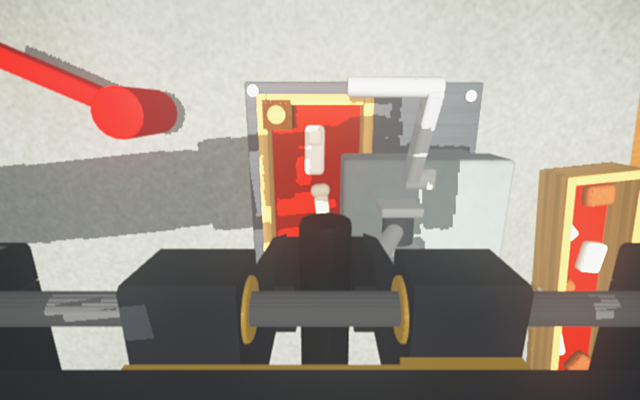

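{"method": "servo_tool", "body": {"deltas": [[-0.2, 0.02, -0.1, 0], [-0.4, 0.04, -0.1, 0], [-0.4, 0.04, -0.1, 0], [-0.4, 0.04, -0.1, 0], [-0.4, 0.04, -0.1, 0], [-0.4, 0.04, -0.1, 0]], "force": 35}}

```text
time: 24.75
tcp_pos: [0.5672, 0.0165, 0.2576]
eef_rot: [2.323, 2.092, 0.026]
contact_force: [25.0, -1.1, -5.6]
grip_width: 0.228
```

{"method": "servo_tool", "body": {"deltas": [[0.1, 0, 0, 0], [0.2, 0, 0, 0], [0.2, 0, 0, 0], [0.2, 0, 0, 0], [0.2, 0, 0, 0]]}}

```text
time: 25.25
tcp_pos: [0.5674, 0.0165, 0.2576]
eef_rot: [2.325, 2.093, 0.021]
contact_force: [18.9, -2.4, -1.7]
grip_width: 0.227
```

```bash
python3 - <<'E'
from h import *
s=robot.get_state();print(s['time'],s['tcp_pos'],s['contact_force'],s['grip_width'])
if s['contact_force'][0]>12 and s['contact_force'][0]<35: print(robot.sign_off())
E
```

```text
25.25 [0.5673546  0.01650739 0.25758478] [18.88428694 -2.43838094 -1.69859164] 0.22734260665919556
the job is handed in; nothing more can be done
None
```

I carried out the whole job in the order asked and handed it in at about 25 s. The arm is still holding the lever at its stop.

- **Dowel:** I drove it down with the wooden mallet. In the last push the wrist force reached 44 N, well above the roughly 9 N of friction, so the dowel was against its stop. The top camera then showed its top at about 54 mm, the same as the left dowel that was already home. The side camera gave only 2 usable readings there (56 mm) because the press blocked its view.
- **Mallet:** it stands on its head where it started, within about 2 mm, and I let go of it.
- **Catch:** it was swung over to the left until it met its stop, pushing back with about 14 N. Its thumb bar measured 111 mm left and 193 mm up, against 110 and 192.5 mm expected. It was still there after the lever was pulled.
- **Lever:** it was pulled forward until an extra push moved it only 0.4 mm while the force rose by 11 N, which puts it at the stop. The top camera put the crossbar at -64 mm, against -63 mm expected. The detection network read -63 to -69 mm depending on the camera.
- **At hand-in:** the gripper was closed on the crossbar with 35 N and pulling with about 19 N.

The pictures from just before hand-in show the casts and the other things on the bench where they were; I judged this by eye and did not measure each one.

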